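# Seal a storage jar in the lid press with one turn of the handwheel

### The arm

A 7-joint arm with a two-finger parallel gripper is mounted at the origin on a cart in front of the work surface, level with it; the furniture and walls round the work are solid. World frame = base frame: x ahead of the robot, y to its left, z up, the work surface at z = 0. Lengths are in m, angles in rad, forces in N, time in s.
With the tool pointing down it reaches from about 0.425 to 0.95 m from the base axis. Payload 16.7 kg.
Tool frame: the origin (TCP) lies at the very end of the fingers, on their centre line; the grasp point (between the pads) lies 19 mm behind it; z points along the fingers, y is the line along which they close (so a half turn about z gives the same grasp; the last joint's range is limited). The gripper opens to 94 mm and grips with 3 to 60 N. Pads are 16 mm wide; open, the fingers measure 119 mm over their backs; the gripper's body (75 mm by 177 mm) begins 78 mm behind the grasp point.
Start: joints at [-1.462, 0.426, 0.074, 1.606, -0.034, 1.111, -0.067], TCP at [0.173, 0.652, 0.205] pointing down, gripper open.
Joint ranges: [-2.85, 2.85], [-0.5, 2.14], [-1.23, 1.37], [0.21, 2.46], [-1.02, 4.16], [0.16, 2.05], [-2.73, 2.73]. Speed limits (rad/s): [1.89, 1.89, 2.39, 2.39, 3.01, 3.01, 3.01].

### API

Orientations are given as [roll, pitch, yaw] about the fixed x, y, z axes, in that order (R = Rz(yaw) Ry(pitch) Rx(roll)).
In Python, from bench import arm, grab_frame, close_job gives the robot as it stands.
- The arm moves only by the tool play_rows, never from a script. Its argument "motion" is one flat list of numbers, 5 for each row, row after row: the shift along the tool's x, y, z each as a share of 0.12 m, from -1 to 1, then the turn about the tool's z as a share of 30 degrees, from -1 to 1, then the gripper's target within -1 to 1 (fully open at 1, half-way at 0, shut at -1). In form: [dx, dy, dz, yaw, grip, dx, dy, dz, yaw, grip, ...]. A call has 1 to 20 rows; each row shifts and turns the commanded pose from where the row before left it, along the tool's axes as they then stand; what a row does not reach is not made up. A row lasts 1/10 s, in which the tool goes at most 50 mm and 8.59 degrees, less where a joint would pass 70% of its speed; a pose out of reach is approached as far as the arm can. A call with a number of a shift or a turn outside -1 to 1 is refused whole. A call with a gripper value outside its range is refused whole. The fingers move at their own pace and stop on an object; "newtons" is the grip in N (left out, the last holds). Time passes only in rows, so rows that do not move let the fingers close. It gives the time, the measured TCP pose, the force, the opening and the grip force at its end, in the units of the state.
- arm.read_state(): the state, without advancing time (a new reading comes with each control period).
- grab_frame(name): name is "scene" or "top" or "wrist"; returns a dict with "color" (400x640x3 uint8, red, green, blue), "range_z" (400x640 float32, m along the optical axis (not along the pixel's ray), 0 where there is no reading), "mtx" (3x3 intrinsics, pixels), "world_to_cam" (4x4, takes a point from world to camera coordinates). Camera axes: x right, y up, looking along -z (the intrinsics and any distortion apply to the point x, -y, -z); pixel columns grow to the right and rows downward; lengths in m; the calibration is good to about 2 mm. A picture is of the moment at which its call begins.
- close_job(): hands the job in; it is judged then, once.
The state is a dict: "time": time; "joint_positions": joint angles; "joint_velocities": joint speeds; "joint_efforts": joint torques, N m; "tool_pos": TCP position; "eef_rot": TCP orientation; "contact_force": force on the tool from outside, world axes, zero at the start; "moment": the same for the moment, N m; "finger_gap": finger opening in m; "gripper_force": force on a finger pad.
Only numpy, scipy, OpenCV 4.12 (cv2) and the standard library are available. Lean on these libraries where they do the work, as an engineer would, in place of code of your own. Each camera call takes 0.05 s, during which the arm holds its last target. There are 200 camera calls.

### The job

Seal the loose storage jar whose lid still stands proud: put it upright into the round nest of the green lid press so that it sits fully down, push the slide with its red knob gently to the left until the nest is fully home under the ram, then turn the handwheel by its black crank knob clockwise (seen from above) through exactly one full revolution, so that the ram presses the lid home and comes back up, and stop with the wheel at its home mark. Let only the press push the lid in, never turn the wheel on past home or let the return spring whip it round, handle jar, slide and wheel with light force (never ram anything hard against a stop or the rim), and leave the other things where they stand.

Things in the scene. Friction and masses are not known exactly. Their poses are not given: they have to be found in the camera images.
- lid_press: Green hand press, base 104 x 284 mm, fixed. Origin: underside of the base below the ram axis; z up; y along the slide, from the red slide knob (-y, right) to the handwheel (+y, left); x to its back. Frame and gearbox on the left half, up to 217 mm; foot and crosshead hang over the origin from 137 mm up and reach 20 mm right of it. Behind it a wall cabinet: world x > 0.61, from 326 mm up.
- wheel_axis (a point): Centre of the grey handwheel (outside diameter 135 mm, level), 228 mm above the worktop, at press x = 0, y = +98 mm. Its upright black crank knob (20 mm diameter, 238 to 279 mm above the worktop, free to spin, so a gripper can hold it without turning) is clamped in a slotted arm, 43 to 57 mm from this axis, different each time: find out where. Hold it lightly, 8 to 12 N a finger.
- wheel (a joint): Handwheel angle in rad, clockwise from above positive. 0 = home (start; knob on the side nearest the robot, press -x), 6.283 = home again. A crank brings the ram down (lowest at 3.14) and back up, 30 mm. A spring resists the first half (about 5 N at the knob, about 9 N while the lid goes in) and drives it on in the second; within 0.2 of home friction holds it. Past 6.283 the ram starts down again.
- nest (a point): Centre of the floor of the round nest in the dark block on the slide, 30 mm above the worktop; the block's top is at 42 mm, so the nest is 12 mm deep; bore 55.8 mm with a 2 mm chamfer for the 54 mm jar, so the jar may land on the rim first and must find its way in by feel. Moves with the slide.
- slide_knob (a point): Upright red knob of the slide, 84 mm to the right of the nest centre (press -y): 22 mm diameter at the top, from 29 to 75 mm above the worktop, this point at 60 mm on its axis. A light grip or push is enough (8 to 12 N).
- slide (a joint): Nest slide position in m: 0 = fully out to the right (nest 95 mm right of the ram axis), 0.095 = fully home against the stop, nest under the ram. Starts between 0 and 0.012; 2.5 N friction, more when hurried; stays where it is left.
- foot: Round black rubber presser foot of the ram, 40 mm diameter, spring-loaded (about 18 to 24 N on the lid). Its origin is fixed to the press origin's x and y and moves down with the ram (at the top its origin is at worktop height, its pressing face 137 mm higher).
- jar: Loose white stoneware storage jar with a blue band, straight and round, 54 mm diameter up to 58 mm height, then a 47 mm neck up to 70 mm, with a light wooden lid (48 mm diameter, 8 mm thick) standing in its mouth. Origin: centre of its underside; z up. 0.15 to 0.31 kg. Grip it by the straight body, 25 to 45 mm above its foot.
- jar_lid (a joint): How far the lid of the loose jar stands proud of its seat, in m: 0.0055 to 0.0068 at the start, 0 = fully home. Moves only under more than 13 N.
- done_jar0: A like jar, already sealed (lid down), standing behind the slide; bystander, origin at its underside.
- mug: Striped mug, 83 x 116 x 100 mm, bystander on the right, origin at its underside.
- timer: Red and white round kitchen timer, 70 mm wide, 62 mm high, bystander on the right, origin at its underside.
- bowl: White bowl, 115 mm wide, 51 mm high, bystander at the far right, origin at its underside.

How it is judged:
On the way, in this order (a step that is already met when the one before it is completed fails the run):
1. the jar sits upright and fully down in the nest, let go, with the slide still out and the wheel at home (horizontal distance between jar and nest below 0.003 m and z of jar in the frame of nest between -0.003 and 0.002 m and angle between jar's own z axis and vertical below 0.06 rad and contact force between the fingers and jar below 0.5 N and value of joint slide below 0.05 m and value of joint wheel below 0.25 rad), for 0.2 s.
2. the slide is fully home (within 2 mm) with the jar seated, the wheel still at home (horizontal distance between jar and nest below 0.003 m and z of jar in the frame of nest between -0.003 and 0.002 m and angle between jar's own z axis and vertical below 0.06 rad and value of joint slide above 0.093 m and value of joint wheel below 0.25 rad), for 0.2 s.
3. the foot presses the lid home as the wheel passes half a turn (value of joint slide above 0.093 m and value of joint wheel between 2.6 and 3.7 rad and value of joint jar_lid below 0.001 m and contact force between foot and jar above 8 N), for 0.05 s.
At the end, for the whole second after the job is handed in: the lid is home (within 1 mm), the jar stands upright and fully down in the nest (within 3 mm of its centre), the slide is home (within 2 mm of its stop), and the wheel rests at home after exactly one revolution (6.283 within 0.1 rad) (horizontal distance between jar and nest below 0.003 m and z of jar in the frame of nest between -0.003 and 0.002 m and angle between jar's own z axis and vertical below 0.06 rad and value of joint slide above 0.093 m and value of joint jar_lid below 0.001 m and value of joint wheel between 6.183 and 6.383 rad and velocity of joint wheel between -0.05 and 0.05 rad/s and linear speed of jar below 0.02 m/s); the robot touches nothing.
It fails at once if the wheel is turned more than 0.2 rad past home after its one revolution, or more than 0.3 rad backwards from home, or whips round faster than 5 rad/s (value of joint wheel above 6.483 rad or value of joint wheel below -0.3 rad or velocity of joint wheel above 5 rad/s or velocity of joint wheel below -5 rad/s).
It fails at once if the ram is sent down (wheel beyond 0.4 rad) while the slide is not home (value of joint wheel above 0.4 rad and value of joint slide below 0.091 m).
It fails at once if the lid is pushed in otherwise than by the press (below 4 mm before the wheel has made a sixth of a turn) (value of joint jar_lid below 0.004 m and value of joint wheel below 1 rad).
It fails at once if rough handling: the jar is forced against the press with more than 40 N while the wheel is at home, or the fingers load the slide or the handwheel with more than 50 N ((value of joint wheel below 0.4 rad and contact force between jar and lid_press above 40 N) or contact force between the fingers and lid_press above 50 N).
It fails at once if a bystander (sealed jar, mug, timer or bowl) is moved more than 20 mm (distance of any of done_jar0, mug, timer, bowl from where it was at the start of the episode above 0.02 m).
It also fails if it takes over 72 s, if anything falls off the work surface, if the arm or the gripper's body presses on something with over 40 N, if the wrist force passes 120 N, or if a joint passes its speed limit or range.

## Working session

There is one attempt and no reset: what is moved stays moved. The work goes in short steps, Python scripts to look and compute and a tool call to move; the robot and the scene stay as the last step left them, time stands still between calls to the robot, and variables do not carry over. Pictures are saved under pics/ and viewed, at most 10 in all, crops included, and the job is handed in when it is done.

Besides the shell and the picture viewer there is one more tool, called after "Request:" as a command line: name --argument value ..., lists and objects as JSON in quotes. play_rows: Moves the arm, as the interface text tells. Its arguments: {"type":"object","properties":{"motion":{"type":"array","items":{"type":"number","minimum":-1,"maximum":1}},"newtons":{"type":"number"}},"required":["motion"]}

```bash
mkdir -p pics; ls
cat > h.py <<'E'
import numpy as np, cv2
from bench import arm, grab_frame, close_job
def cloud(f):
    z=f["range_z"]; K=f["mtx"]; h,w=z.shape
    u,v=np.meshgrid(np.arange(w),np.arange(h))
    c=np.stack([(u-K[0,2])/K[0,0]*z,-(v-K[1,2])/K[1,1]*z,-z,np.ones_like(z)],-1)
    P=c@np.linalg.inv(f["world_to_cam"]).T
    P=P[...,:3]; P[z<=0]=np.nan
    return P
def ray(f,u,v,h):
    "pixel -> world point on plane z=h"
    K=f["mtx"]; T=np.linalg.inv(f["world_to_cam"])
    d=T[:3,:3]@np.array([(u-K[0,2])/K[0,0],-(v-K[1,2])/K[1,1],-1]); o=T[:3,3]
    return o+d*(h-o[2])/d[2]
E
python3 - <<'E'
from h import *
s=arm.read_state(); print({k:np.round(v,3).tolist() for k,v in s.items()})
for n in("scene","top"):
    f=grab_frame(n); cv2.imwrite(f"pics/{n}0.png",f["color"][...,::-1]); np.savez(f"{n}0.npz",**f)
    print(n,f["mtx"].tolist(),np.linalg.inv(f["world_to_cam"]).round(3).tolist())
E
```

```text
pics
{'time': 0.0, 'joint_positions': [-1.462, 0.427, 0.074, 1.607, -0.034, 1.111, -0.067], 'joint_velocities': [0.001, -0.001, 0.001, -0.001, -0.001, 0.001, -0.002], 'joint_efforts': [-0.0, -93.579, 3.667, -45.419, -0.049, 0.02, 0.0], 'tool_pos': [0.173, 0.652, 0.205], 'eef_rot': [-3.14, 0.0, 2.883], 'contact_force': [0.79, 0.49, 0.292], 'moment': [-0.021, -0.027, -0.009], 'gripper_force': 0.0, 'finger_gap': 0.094}
scene [[470.83500382589534, 0.0, 324.475653805881], [0.0, 470.83500382589534, 202.16117026675184], [0.0, 0.0, 1.0]] [[-0.011, 0.532, -0.847, -0.846], [-1.0, 0.007, 0.018, -0.011], [0.016, 0.847, 0.532, 1.036], [0.0, 0.0, 0.0, 1.0]]
top [[479.58114679425245, 0.0, 319.6662864828906], [0.0, 479.58114679425245, 197.6735465898703], [0.0, 0.0, 1.0]] [[-0.018, 0.998, -0.052, 0.455], [-1.0, -0.018, 0.001, -0.039], [-0.0, 0.052, 0.999, 1.482], [0.0, 0.0, 0.0, 1.0]]
```

View pics/scene0.png

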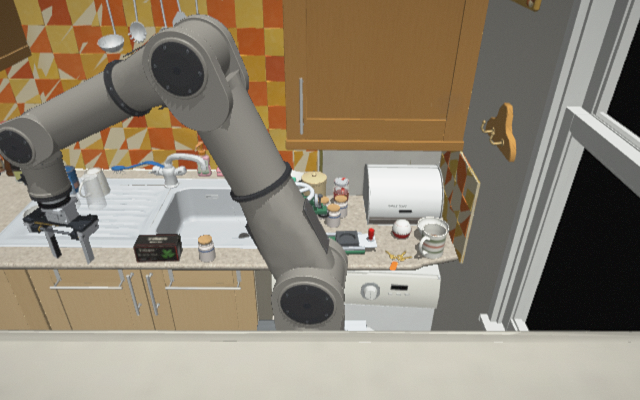

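View pics/top0.png

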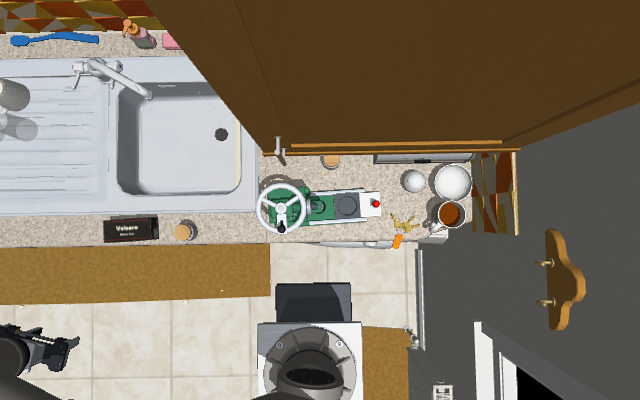

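The scene view shows the loose jar right of the tea box at (206,247). In the top view it is at (184,231), the wheel at (282,207), its knob at (281,229), the nest at (346,205) and the red slide knob at (376,203). Next I'll measure these from the top depth image.

Run:
```python
from h import *
f=dict(np.load("top0.npz")); P=cloud(f); C=f["color"]; hsv=cv2.cvtColor(C,cv2.COLOR_RGB2HSV).astype(int)
def box(u0,u1,v0,v1):
    m=np.zeros(C.shape[:2],bool); m[v0:v1,u0:u1]=1; return m
def circ(m,name):
    c=max(cv2.findContours(m.astype(np.uint8),0,1)[0],key=cv2.contourArea); (u,v),r=cv2.minEnclosingCircle(c)
    p=P[m]; print(name,'px',round(u,1),round(v,1),round(r,1),'z',np.nanpercentile(p[:,2],[10,50,90]).round(3),'mean',np.nanmean(p,0).round(4)); return u,v
H,S,V=hsv[...,0],hsv[...,1],hsv[...,2]; Z=np.nan_to_num(P[...,2])
m=box(165,205,215,245)&(Z>0.065); u,v=circ(m,'jarlid'); h=np.nanmedian(P[m][:,2]); print(ray(f,u,v,h).round(4))
m=box(315,348,145,170)&(Z>0.065); circ(m,'done')
m=box(360,390,190,215)&((H<8)|(H>172))&(S>150); u,v=circ(m,'red'); print(ray(f,u,v,.072).round(4))
m=box(330,362,190,222)&(V<110)&(Z<.06); u,v=circ(m,'nestblock'); print(ray(f,u,v,.042).round(4))
m=box(245,315,175,240)&(Z>0.215)&(Z<.245)&(V>140)&(S<50); u,v=circ(m,'wheel'); print(ray(f,u,v,.228).round(4))
m=box(265,300,220,240)&(V<60)&(Z>.2); u,v=circ(m,'knob'); print(ray(f,u,v,.279).round(4))
m=box(270,385,185,230)&(H>60)&(H<90)&(S>100)&(Z<.05); print('green base', P[m].mean(0))
im=C[140:250,160:400,::-1]; cv2.imwrite('pics/crop.png',cv2.resize(im,None,fx=3.3,fy=3.3,interpolation=2))
```

```text
jarlid px 183.0 231.5 9.3 z [0.076 0.083 0.087] mean [0.4355 0.3611 0.082 ]
[0.4365 0.3596 0.0829]
done px 331.0 150.0 16.8 z [0.077 0.361 0.437] mean [ 0.627  -0.0693  0.2916]
red px 375.8 203.5 3.2 z [0.07  0.073 0.077] mean [ 0.5085 -0.2044  0.0732]
[ 0.5085 -0.2049  0.072 ]
nestblock px 347.3 206.4 16.6 z [0.027 0.04  0.045] mean [ 0.5068 -0.1208  0.0377]
[ 0.5024 -0.1224  0.042 ]
wheel px 282.5 208.5 27.6 z [0.23  0.234 0.238] mean [0.496  0.0605 0.2339]
[0.4938 0.0578 0.228 ]
knob px 282.0 226.5 5.6 z [0.237 0.276 0.279] mean [0.4457 0.059  0.2677]
[0.4471 0.0558 0.279 ]
green base [nan nan nan]
```

View pics/crop.png

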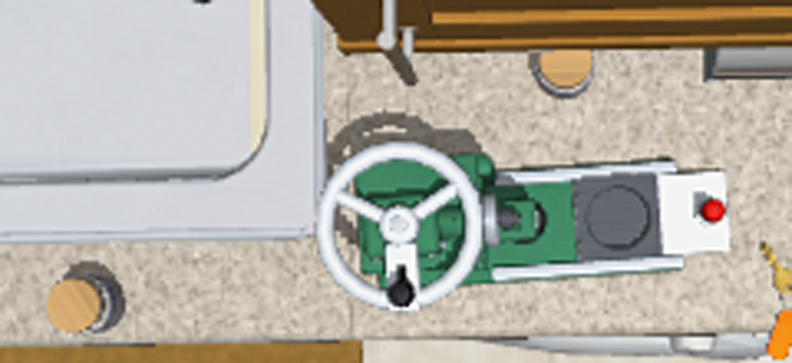

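The top-view crop gives these estimates:

| Item | Position (x, y) |
|---|---|
| Jar | (0.4365, 0.360) |
| Wheel axis | (0.494, 0.058) |
| Crank knob | (0.447, 0.056) |
| Red slide knob | (0.5085, -0.205) |
| Nest | (0.504, -0.121) |

The press yaw is about 3°. I'm moving above the jar now.

Request:
play_rows --motion '[-0.229,-0.15,0,0,1,-0.229,-0.15,0,0,1,-0.229,-0.15,0,0,1,-0.229,-0.15,0,0,1,-0.229,-0.15,0,0,1,-0.229,-0.15,0,0,1,-0.229,-0.15,0,0,1,-0.229,-0.15,0,0,1,-0.229,-0.15,0,0,1,-0.229,-0.15,0,0,1,-0.229,-0.15,0,0,1,-0.229,-0.15,0,0,1]' --newtons 15

```text
time: 1.3
tool_pos: [0.4369, 0.3581, 0.2053]
eef_rot: [-3.141, -0.0, 2.883]
contact_force: [0.1, 0.9, 0.3]
finger_gap: 0.0942
gripper_force: 0.0
```

Request:
play_rows --motion '[0,0,0,0.24,1,0,0,0,0.24,1,0,0,0,0.24,1,0,0,0,0.24,1,0,0,0,0.24,1,0,0,0,0.24,1,0,0,0,0.24,1,0,0,0,0.24,1,0,0,0,0.24,1,0,0,0,0.24,1,0,0,0,0,1]'

```text
time: 2.4
tool_pos: [0.4361, 0.3592, 0.2053]
eef_rot: [-3.141, 0.0, 1.624]
contact_force: [-0.2, -0.4, 0.2]
finger_gap: 0.094
gripper_force: 0.0
```

Run:
```python
from h import *
s=arm.read_state(); print({k:np.round(s[k],4).tolist() for k in('time','tool_pos','eef_rot','contact_force','joint_positions')})
f=grab_frame("wrist"); P=cloud(f); Z=np.nan_to_num(P[...,2])
print(np.linalg.inv(f["world_to_cam"]).round(3).tolist())
m=(Z>.07)&(Z<.095)&(abs(P[...,0]-.4365)<.05)&(abs(P[...,1]-.36)<.05)
c=max(cv2.findContours(m.astype(np.uint8),0,1)[0],key=cv2.contourArea); (u,v),r=cv2.minEnclosingCircle(c)
h=np.median(Z[m]); print(u,v,r,h,ray(f,u,v,h).round(4),P[m].mean(0).round(4))
cv2.imwrite('pics/w1.png',f["color"][...,::-1])
```

```text
{'time': 2.4, 'tool_pos': [0.4361, 0.3592, 0.2053], 'eef_rot': [-3.1414, 0.0004, 1.6238], 'contact_force': [-0.2389, -0.4123, 0.2344], 'joint_positions': [-1.1583, 0.2593, 0.4259, 1.8756, -0.1234, 1.0328, -0.6285]}
[[0.999, -0.051, -0.012, 0.431], [0.052, 0.969, 0.243, 0.429], [-0.001, -0.243, 0.97, 0.384], [0.0, 0.0, 0.0, 1.0]]
322.91876220703125 189.20480346679688 22.692609786987305 0.0832086414586368 [0.4339 0.3657 0.0832] [0.4339 0.3656 0.0831]
```

View pics/w1.png

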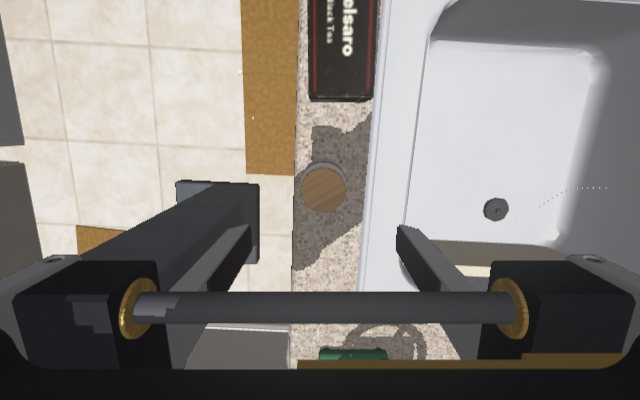

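The wrist view shows the loose jar at (323,189), between the fingers and well clear of the tea box. I'll descend and grip it.

Request:
play_rows --motion '[0.03,-0.01,0.16,0,1,0,0,0.2,0,1,0,0,0.2,0,1,0,0,0.2,0,1,0,0,0.2,0,1,0,0,0.2,0,1,0,0,0.2,0,1,0,0,0.16,0,1,0,0,0,0,1]'

```text
time: 3.35
tool_pos: [0.4336, 0.3616, 0.0209]
eef_rot: [-3.139, 0.003, 1.63]
contact_force: [-0.0, -1.0, -0.4]
finger_gap: 0.094
gripper_force: 0.0
```

Request:
play_rows --motion '[0,0,0,0,0,0,0,0,0,0,0,0,0,0,-1,0,0,0,0,-1,0,0,0,0,-1,0,0,0,0,-1,0,0,0,0,-1,0,0,0,0,-1]' --newtons 18

```text
time: 4.15
tool_pos: [0.435, 0.363, 0.0234]
eef_rot: [3.141, -0.0, 1.626]
contact_force: [-1.3, -0.5, 6.5]
finger_gap: 0.0534
gripper_force: 18.0
```

Request:
play_rows --motion '[0,0,-0.05,0,-1,0,0,-0.15,0,-1,0,0,-0.25,0,-1,0,0,-0.25,0,-1,0,0,-0.25,0,-1,0,0,-0.25,0,-1,0,0,-0.25,0,-1,0,0,-0.25,0,-1,0,0,-0.25,0,-1,0,0,-0.25,0,-1,0,0,-0.25,0,-1,0,0,-0.15,0,-1,0,0,0,0,-1,0,0,0,0,-1]'

```text
time: 5.55
tool_pos: [0.4345, 0.3625, 0.3344]
eef_rot: [-3.141, 0.0, 1.626]
contact_force: [0.3, 0.3, -3.5]
finger_gap: 0.0534
gripper_force: 18.0
```

Run:
```python
from h import *
s=arm.read_state(); print({k:np.round(s[k],4).tolist() for k in('time','tool_pos','eef_rot','contact_force','finger_gap')})
t=s['tool_pos']
for n in("wrist","top"):
    f=grab_frame(n); P=cloud(f); 
    m=(abs(P[...,0]-t[0])<.04)&(abs(P[...,1]-t[1])<.04)&(P[...,2]>t[2]+.048)&(P[...,2]<t[2]+.075)
    c=max(cv2.findContours(m.astype(np.uint8),0,1)[0],key=cv2.contourArea,default=None) if m.any() else None
    if c is None: print(n,'none'); continue
    (u,v),r=cv2.minEnclosingCircle(c); h=np.median(P[...,2][m]); print(n,u,v,r,h-t[2],m.sum(),(ray(f,u,v,h)-t).round(4),(P[m].mean(0)-t).round(4))
    if n=="wrist": cv2.imwrite('pics/w2.png',f["color"][...,::-1])
```

```text
{'time': 5.55, 'tool_pos': [0.4345, 0.3625, 0.3344], 'eef_rot': [-3.1411, 0.0004, 1.6262], 'contact_force': [0.287, 0.3184, -3.4556], 'finger_gap': 0.0534}
wrist 323.3461608886719 281.0 52.4321403503418 0.059803149281173584 7556 [-0.0013  0.0029  0.0598] [-0.0014  0.0093  0.0602]
top 147.5 235.0 9.013978004455566 0.05925273312058649 143 [-0.0005 -0.011   0.0593] [ 0.0005 -0.0107  0.059 ]
```

View pics/w2.png

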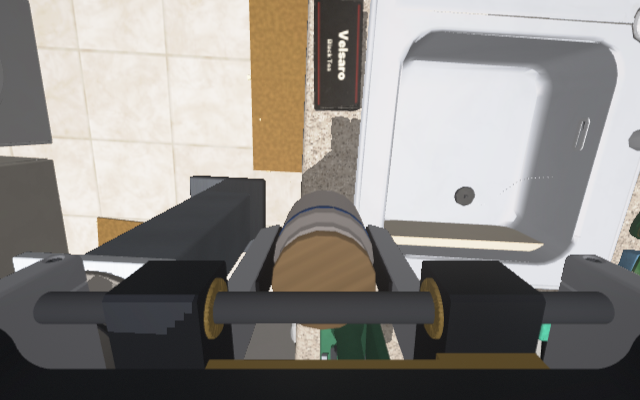

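The wrist view shows the jar gripped upright. Its lid centre at (324,281) sits about 3 mm along +y from the TCP. I'll carry it over the wheel to a viewpoint just past the nest.

Request:
play_rows --motion '[-0.15,0,0,0,-1,-0.288,0,0,0,-1,-0.288,0,0,0,-1,-0.288,0,0,0,-1,-0.288,0,0,0,-1,-0.288,0,0,0,-1,-0.288,0,0,0,-1,-0.288,0,0,0,-1,-0.288,0,0,0,-1,-0.288,0,0,0,-1,-0.288,0,0,0,-1,-0.288,0,0,0,-1,-0.288,0,0,0,-1,-0.288,0,0,0,-1,-0.288,0,0,0,-1,-0.288,0,0,0,-1,-0.138,0,0,0,-1,0,0,0,0,-1,0,0,0,0,-1]'

```text
time: 7.55
tool_pos: [0.4647, -0.1894, 0.3344]
eef_rot: [-3.14, -0.0, 1.625]
contact_force: [0.1, 1.1, -3.3]
finger_gap: 0.0536
gripper_force: 18.0
```

Run:
```python
from h import *
s=arm.read_state(); print({k:np.round(s[k],4).tolist() for k in('time','tool_pos','eef_rot','contact_force','finger_gap')})
f=grab_frame("wrist"); np.savez('w3.npz',**f); cv2.imwrite('pics/w3.png',f["color"][...,::-1])
P=cloud(f); print(f["mtx"][0].round(1),np.linalg.inv(f["world_to_cam"]).round(3).tolist())
```

```text
{'time': 7.55, 'tool_pos': [0.4647, -0.1894, 0.3344], 'eef_rot': [-3.1402, -0.0, 1.6251], 'contact_force': [0.1295, 1.1097, -3.2896], 'finger_gap': 0.0536}
[293.4   0.  323.3] [[0.999, -0.052, -0.011, 0.46], [0.053, 0.969, 0.242, -0.119], [-0.002, -0.243, 0.97, 0.513], [0.0, 0.0, 0.0, 1.0]]
```

View pics/w3.png

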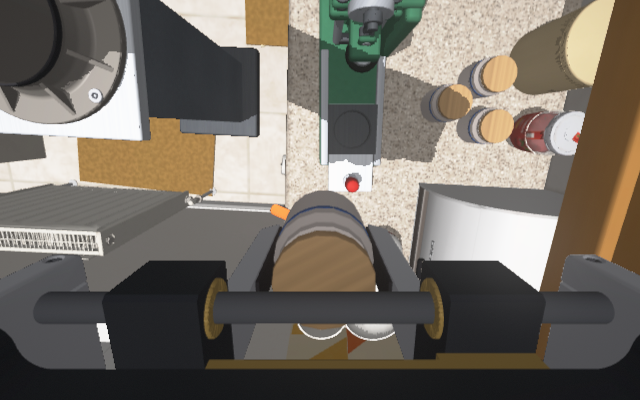

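The wrist view now shows the nest ring at about (351,128) inside the dark block, the red knob at (352,185) and the held lid around (324,281). Next I'll measure these precisely.

Run:
```python
from h import *
f=dict(np.load('w3.npz')); C=f["color"]; P=cloud(f); t=np.array([0.4647,-0.1894,.3344])
g=cv2.cvtColor(C,cv2.COLOR_RGB2GRAY)
x0,y0=318,95; g8=cv2.resize(g[y0:165,x0:390],None,fx=8,fy=8,interpolation=cv2.INTER_CUBIC); g8=cv2.equalizeHist(g8)
cc=cv2.HoughCircles(g8,cv2.HOUGH_GRADIENT,1,20,param1=80,param2=20,minRadius=110,maxRadius=170)
for c in cc[0][:4]:
    u,v=x0+(c[0]-3.5)/8,y0+(c[1]-3.5)/8; print('circ',round(u,2),round(v,2),c[2]/8,ray(f,u,v,.042).round(4))
hsv=cv2.cvtColor(C,cv2.COLOR_RGB2HSV); H,S,V=[hsv[...,i].astype(int) for i in range(3)]
m=np.zeros(g.shape,np.uint8); m[95:165,318:390]=((S<60)&(V<110)&(V>30))[95:165,318:390]
m=cv2.morphologyEx(m,cv2.MORPH_OPEN,np.ones((7,7)))
c=max(cv2.findContours(m,0,1)[0],key=cv2.contourArea); r=cv2.minAreaRect(c); print('block',r,ray(f,*r[0],.042).round(4))
m=np.zeros(g.shape,np.uint8); m[170:200,335:370]=(((H<8)|(H>172))&(S>150))[170:200,335:370]
M=cv2.moments(m,True); print('red',M['m10']/M['m00'],M['m01']/M['m00'],ray(f,M['m10']/M['m00'],M['m01']/M['m00'],.07).round(4))
# rows/cols extents at nest height & lid
m=((P[...,2]>t[2]+.05)&(P[...,2]<t[2]+.07)&(H>5)&(H<25)&(S>60)).astype(np.uint8); m[:225]=0;m[335:]=0; m[:,:260]=0;m[:,390:]=0
c=max(cv2.findContours(m,0,1)[0],key=cv2.contourArea); pts=c[:,0,:]; pts=pts[(pts[:,1]<288)]
e=cv2.fitEllipse(pts); h=np.median(P[...,2][m>0]); print('lid',e,h-t[2],(ray(f,*e[0],h)-t).round(4), cv2.boundingRect(c))
b=cv2.boundingRect(c)
```

```text
circ 351.75 128.5 19.9375 [ 0.5036 -0.1197  0.042 ]
circ 353.0 125.75 21.175 [ 0.5052 -0.1155  0.042 ]
circ 349.0 129.88 17.1875 [ 0.4994 -0.1221  0.042 ]
circ 348.0 126.12 20.4875 [ 0.4975 -0.1165  0.042 ]
block ((352.4999694824219, 128.0), (48.99999237060547, 49.99999237060547), -0.0) [ 0.5047 -0.1189  0.042 ]
red 351.725 185.3 [ 0.5074 -0.2044  0.07  ]
lid ((323.36474609375, 280.4861145019531), (99.29801940917969, 103.01823425292969), 92.3644027709961) 0.05979014766087626 [-0.0013  0.0032  0.0598] (271, 231, 105, 60)
```

Request:
play_rows --motion '[0.133,0.09,0,0,-1,0.133,0.09,0,0,-1,0.133,0.09,0,0,-1,0.133,0.09,0,0,-1,0,0,0.21,0,-1,0,0,0.21,0,-1,0,0,0.21,0,-1,0,0,0.21,0,-1,0,0,0.21,0,-1,0,0,0.21,0,-1,0,0,0.21,0,-1,0,0,0.21,0,-1,0,0,0.21,0,-1,0,0,0.12,0,-1,0,0,0.11,0,-1,0,0,0,0,-1,0,0,0,0,-1,0,0,0,0,-1]'

```text
time: 9.4
tool_pos: [0.5057, -0.1232, 0.0815]
eef_rot: [3.14, -0.0, 1.626]
contact_force: [-0.1, -0.2, -2.5]
finger_gap: 0.0539
gripper_force: 18.0
```

Run:
```python
from h import *
s=arm.read_state(); print({k:np.round(s[k],4).tolist() for k in('time','tool_pos','eef_rot','contact_force','moment','finger_gap')})
f=grab_frame("wrist"); im=f["color"][...,::-1]; f=grab_frame("top"); c=cv2.resize(f["color"][150:250,260:420,::-1],(640,400),interpolation=2)
cv2.imwrite('pics/w4.png',cv2.resize(np.vstack([im[100:350],c]),None,fx=.9,fy=.9))
```

```text
{'time': 9.4, 'tool_pos': [0.5057, -0.1232, 0.0815], 'eef_rot': [3.1403, -0.0, 1.6261], 'contact_force': [-0.0624, -0.1778, -2.5163], 'moment': [-0.0394, 0.0893, -0.012], 'finger_gap': 0.0539}
```

View pics/w4.png

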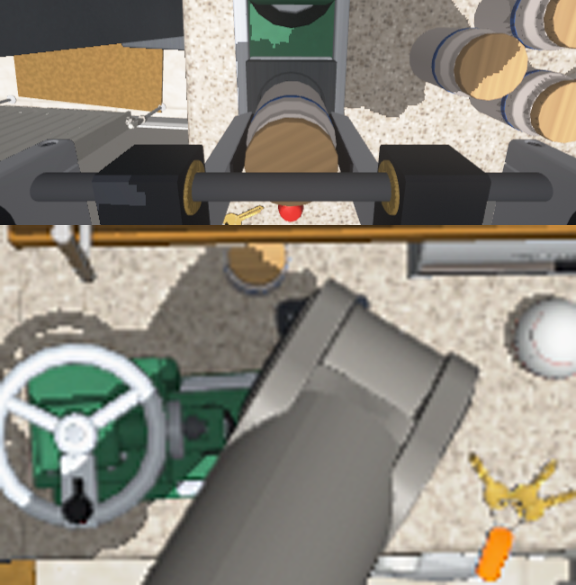

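The jar is centred over the dark block (wrist part of the picture: jar about x=291, block about x=292). I'll lower it carefully and watch the force.

Request:
play_rows --motion '[0,-0.009,0.03,0,-1,0,0,0.03,0,-1,0,0,0.03,0,-1,0,0,0.015,0,-1,0,0,0.01,0,-1,0,0,0.01,0,-1,0,0,0.01,0,-1,0,0,0,0,-1,0,0,0,0,-1]'

```text
time: 10.4
tool_pos: [0.5039, -0.1233, 0.0645]
eef_rot: [-3.142, 0.0, 1.626]
contact_force: [-0.2, -0.1, -3.1]
finger_gap: 0.054
gripper_force: 18.0
```

Request:
play_rows --motion '[0,0,0.01,0,-1,0,0,0.01,0,-1,0,0,0.01,0,-1,0,0,0,0,-1,0,0,0,0,-1]'

```text
time: 10.9
tool_pos: [0.5043, -0.1231, 0.0609]
eef_rot: [3.141, 0.0, 1.626]
contact_force: [3.4, 1.5, -6.1]
finger_gap: 0.0537
gripper_force: 18.0
```

Request:
play_rows --motion '[0.002,0.005,0.01,0,-1,0.002,0,0.01,0,-1,0,0,0.01,0,-1,0,0,0,0,-1,0,0,0,0,-1]'

```text
time: 11.4
tool_pos: [0.5045, -0.1228, 0.0572]
eef_rot: [-3.141, 0.0, 1.626]
contact_force: [1.7, 1.1, -5.3]
finger_gap: 0.0538
gripper_force: 18.0
```

Request:
play_rows --motion '[0,0,0.01,0,-1,0,0,0.01,0,-1,0,0,0,0,-1,0,0,0,0,-1]'

```text
time: 11.8
tool_pos: [0.5045, -0.1228, 0.0548]
eef_rot: [-3.141, 0.0, 1.626]
contact_force: [3.2, 1.5, -5.7]
finger_gap: 0.0537
gripper_force: 18.0
```

Request:
play_rows --motion '[0,0.005,0.008,0,-1,0,0,0.006,0,-1,0,0,0,0,-1,0,0,0,0,-1]'

```text
time: 12.2
tool_pos: [0.5048, -0.1228, 0.0534]
eef_rot: [-3.141, -0.0, 1.626]
contact_force: [-3.3, 0.8, 6.5]
finger_gap: 0.0533
gripper_force: 18.0
```

Request:
play_rows --motion '[0,0,0,0,0.3,0,0,0,0,0.5,0,0,0,0,0.7,0,0,0,0,0.7,0,0,0,0,0.7,0,0,0,0,0.7]' --newtons 10

```text
time: 12.8
tool_pos: [0.5051, -0.1227, 0.0532]
eef_rot: [-3.142, 0.0, 1.626]
contact_force: [0.5, -0.2, -0.2]
finger_gap: 0.0801
gripper_force: 0.0
```

Run:
```python
from h import *
s=arm.read_state(); t=s['tool_pos']; print({k:np.round(s[k],4).tolist() for k in('time','tool_pos','eef_rot','contact_force','moment','finger_gap')})
f=grab_frame("wrist"); P=cloud(f); hsv=cv2.cvtColor(f["color"],cv2.COLOR_RGB2HSV); H,S,V=[hsv[...,i].astype(int) for i in range(3)]
m=((P[...,2]>t[2]+.05)&(P[...,2]<t[2]+.07)&(H>5)&(H<25)&(S>60)).astype(np.uint8); m[:225]=0;m[335:]=0; m[:,:260]=0;m[:,390:]=0
c=max(cv2.findContours(m,0,1)[0],key=cv2.contourArea); pts=c[:,0,:]; pts=pts[(pts[:,1]<288)]
e=cv2.fitEllipse(pts); h=np.median(P[...,2][m>0]); print('lid',e,h,(ray(f,*e[0],h)-t).round(4))
```

```text
{'time': 12.8, 'tool_pos': [0.5051, -0.1227, 0.0532], 'eef_rot': [-3.1416, 0.0001, 1.6261], 'contact_force': [0.5341, -0.2197, -0.1577], 'moment': [-0.0728, 0.002, -0.0611], 'finger_gap': 0.0801}
lid ((322.47625732421875, 280.15216064453125), (98.16329956054688, 102.42374420166016), 88.56798553466797) 0.11324522233919776 [-0.0018  0.0034  0.0601]
```

The jar is seated: the lid top is at 0.113, which is the nest floor plus 0.083. Next I'll grip the red slide knob lightly.

Request:
play_rows --motion '[-0.1,0,0,0,0.7,-0.145,0,0,0,0.7,-0.145,0,0,0,0.7,-0.145,0,0,0,0.7,-0.145,-0.008,0,0,0.7,0,0,0.035,0,0.4,0,0,0.035,0,0.1,0,0,0,0,-0.2,0,0,0,0,-0.4,0,0,0,0,-0.4,0,0,0,0,-0.4]'

```text
time: 13.95
tool_pos: [0.5088, -0.2039, 0.0449]
eef_rot: [3.141, -0.0, 1.627]
contact_force: [-0.1, 0.1, 1.4]
finger_gap: 0.0353
gripper_force: 0.0
```

Request:
play_rows --motion '[0,0,0,0,-1,0,0,0,0,-1,0,0,0,0,-1,0,0,0,0,-1,0,0,0,0,-1]' --newtons 9

```text
time: 14.45
tool_pos: [0.5096, -0.204, 0.045]
eef_rot: [3.14, 0.0, 1.627]
contact_force: [4.5, -0.0, -3.0]
finger_gap: 0.022
gripper_force: 9.0
```

Request:
play_rows --motion '[0.01,0.004,0,0,-1,0.02,0,0,0,-1,0.03,0,0,0,-1,0.035,0,0,0,-1,0.035,0,0,0,-1,0.035,0,0,0,-1,0.035,0,0,0,-1,0.035,0,0,0,-1,0.035,0,0,0,-1,0.035,0,0,0,-1,0,0,0,0,-1]'

```text
time: 15.55
tool_pos: [0.5077, -0.167, 0.0449]
eef_rot: [3.141, -0.0, 1.627]
contact_force: [4.9, 2.7, -1.8]
finger_gap: 0.0219
gripper_force: 9.0
```

Request:
play_rows --motion '[0.02,0.004,0,0,-1,0.035,0,0,0,-1,0.035,0,0,0,-1,0.035,0,0,0,-1,0.035,0,0,0,-1,0.035,0,0,0,-1,0.035,0,0,0,-1,0.035,0,0,0,-1,0.025,0,0,0,-1,0,0,0,0,-1,0,0,0,0,-1]'

```text
time: 16.65
tool_pos: [0.5058, -0.1322, 0.0449]
eef_rot: [3.142, -0.001, 1.627]
contact_force: [3.9, 2.9, 3.5]
finger_gap: 0.0218
gripper_force: 9.0
```

Request:
play_rows --motion '[0.012,0,0,0,-1,0.012,0,0,0,-1,0.012,0,0,0,-1,0,0,0,0,-1]'

```text
time: 17.05
tool_pos: [0.5056, -0.1286, 0.0449]
eef_rot: [3.141, 0.0, 1.626]
contact_force: [5.0, -1.1, 1.5]
finger_gap: 0.0211
gripper_force: 9.0
```

Request:
play_rows --motion '[0.01,0,0,0,-1,0.01,0,0,0,-1,0.01,0,0,0,-1,0,0,0,0,-1]'

```text
time: 17.45
tool_pos: [0.5055, -0.1251, 0.0449]
eef_rot: [3.141, 0.0, 1.626]
contact_force: [5.2, -1.2, 1.9]
finger_gap: 0.0215
gripper_force: 9.0
```

Request:
play_rows --motion '[0.01,0,0,0,-1,0.01,0,0,0,-1,0,0,0,0,-1]'

```text
time: 17.75
tool_pos: [0.5053, -0.1227, 0.0449]
eef_rot: [3.141, 0.0, 1.626]
contact_force: [4.5, -1.8, 1.6]
finger_gap: 0.0217
gripper_force: 9.0
```

Request:
play_rows --motion '[0.01,0,0,0,-1,0.01,0,0,0,-1,0,0,0,0,-1]'

```text
time: 18.05
tool_pos: [0.5053, -0.1203, 0.0449]
eef_rot: [3.141, 0.0, 1.626]
contact_force: [6.0, -1.4, 1.5]
finger_gap: 0.0215
gripper_force: 9.0
```

Request:
play_rows --motion '[0.01,0,0,0,-1,0.01,0,0,0,-1,0,0,0,0,-1]'

```text
time: 18.35
tool_pos: [0.5051, -0.1179, 0.0449]
eef_rot: [3.141, 0.0, 1.626]
contact_force: [5.7, -1.0, 1.3]
finger_gap: 0.022
gripper_force: 9.0
```

Request:
play_rows --motion '[0.01,0,0,0,-1,0.01,0,0,0,-1,0,0,0,0,-1]'

```text
time: 18.65
tool_pos: [0.5051, -0.117, 0.045]
eef_rot: [3.14, 0.002, 1.625]
contact_force: [6.7, -9.7, -2.8]
finger_gap: 0.0216
gripper_force: 9.0
```

Request:
play_rows --motion '[0.01,0,0,0,-1,0.01,0,0,0,-1,0,0,0,0,-1]'

```text
time: 18.95
tool_pos: [0.505, -0.1152, 0.045]
eef_rot: [3.14, 0.003, 1.625]
contact_force: [6.7, -12.6, -2.1]
finger_gap: 0.0216
gripper_force: 9.0
```

The slide is home: reaction rose to 12 N at the stop and the pads slipped on the knob. I'll release, lift and turn to view the wheel.

Request:
play_rows --motion '[0,0,0,0,0,0,0,0,0,0.2,0,0,0,0,0.2,0,0,-0.1,0,0.2,0,0,-0.2,0,0.2,0,0,-0.25,0,0.2,0,0,-0.25,0,0.2,0,0,-0.25,0,0.2,0,0,-0.25,0,0.2,0,0,-0.25,0,0.2,0,0,-0.25,0,0.2,0,0,-0.25,0,0.2,0,0,-0.25,0,0.2,0,0,-0.25,0,0.2,0,0,-0.2,0,0.2,0.196,-0.081,0,0,0.2,0.196,-0.081,0,0,0.2,0.196,-0.081,0,0,0.2,0.196,-0.081,0,0,0.2,0.196,-0.081,0,0,0.2]'

```text
time: 20.95
tool_pos: [0.4486, 0.0019, 0.3753]
eef_rot: [3.141, -0.0, 1.625]
contact_force: [-0.3, 0.5, -1.1]
finger_gap: 0.0563
gripper_force: 0.0
```

Request:
play_rows --motion '[0,0,0,-0.2727,0.2,0,0,0,-0.2727,0.2,0,0,0,-0.2727,0.2,0,0,0,-0.2727,0.2,0,0,0,-0.2727,0.2,0,0,0,-0.2727,0.2,0,0,0,-0.2727,0.2,0,0,0,-0.2727,0.2,0,0,0,-0.2727,0.2,0,0,0,-0.2727,0.2,0,0,0,-0.2727,0.2,-0.18,0.24,0,0,0.2,-0.18,0.24,0,0,0.2,0,0,0,0,0.2,0,0,0,0,0.2]'

```text
time: 22.45
tool_pos: [0.4893, 0.0616, 0.3747]
eef_rot: [-3.139, -0.001, -3.086]
contact_force: [-0.7, -0.8, -0.4]
finger_gap: 0.0569
gripper_force: 0.0
```

Run:
```python
from h import *
s=arm.read_state(); print({k:np.round(s[k],4).tolist() for k in('time','tool_pos','eef_rot','contact_force','moment','finger_gap','joint_positions')})
f=grab_frame("wrist"); np.savez('w5.npz',**f); cv2.imwrite('pics/w5.png',f["color"][...,::-1])
```

```text
{'time': 22.45, 'tool_pos': [0.4893, 0.0616, 0.3747], 'eef_rot': [-3.1394, -0.0009, -3.0863], 'contact_force': [-0.6763, -0.799, -0.4339], 'moment': [0.041, -0.0002, 0.0327], 'finger_gap': 0.0569, 'joint_positions': [-1.5235, -0.1393, 1.183, 1.8053, 0.1329, 1.3924, 1.2582]}
```

View pics/w5.png

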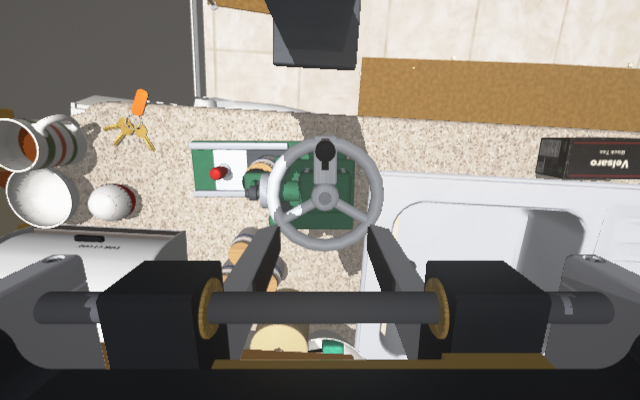

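The wrist view shows the wheel centred near (325,196), its crank knob at (325,150) on the robot side, and the jar under the crosshead with the red knob at (218,173). Now measuring the wheel and knob.

Run:
```python
from h import *
f=dict(np.load('w5.npz')); P=cloud(f); C=f["color"]; Z=np.nan_to_num(P[...,2]); V=C.max(-1).astype(int); S=V-C.min(-1)
m=((Z>.215)&(Z<.25)&(S<40)&(V>70)).astype(np.uint8); m[:, :240]=0; m[:,410:]=0; m[:125]=0; m[255:]=0
m=cv2.morphologyEx(m,1,np.ones((3,3)))
c=max(cv2.findContours(m,0,1)[0],key=cv2.contourArea); e=cv2.fitEllipse(cv2.convexHull(c)); print('rim',e,'z',np.median(Z[m>0]).round(4))
for h in(.228,.233): print(h,ray(f,*e[0],h).round(4))
k=((Z>.272)&(Z<.29)&(V<70)).astype(np.uint8); k[:, :300]=0;k[:,350:]=0;k[:125]=0;k[190:]=0
c=max(cv2.findContours(k,0,1)[0],key=cv2.contourArea); (u,v),r=cv2.minEnclosingCircle(c); print('knobtop',u,v,r,k.sum(),ray(f,u,v,.279).round(4),np.median(P[k>0],0).round(4))
k=((Z>.24)&(Z<.29)&(V<70)).astype(np.uint8); k[:, :300]=0;k[:,350:]=0;k[:125]=0;k[190:]=0
vv,uu=np.nonzero(k); q=P[k>0]; print('knob all',uu.min(),uu.max(),vv.min(),vv.max(),q.min(0).round(4),q.max(0).round(4))
s=((C[...,0]>150)&(C[...,1]<60)).astype(np.uint8); s[:,:205]=0; s[:,235:]=0; s[:155]=0; s[190:]=0
M=cv2.moments(s,True); print('red',ray(f,M['m10']/M['m00'],M['m01']/M['m00'],.07).round(4))
```

```text
rim ((317.6950378417969, 192.57489013671875), (115.91839599609375, 139.1141815185547), 91.07044982910156) z 0.2332
0.228 [0.491  0.0551 0.228 ]
0.233 [0.4899 0.0552 0.233 ]
knobtop 324.8644714355469 150.9112091064453 10.152599334716797 317 [0.4398 0.0603 0.279 ] [0.4398 0.0604 0.2775]
knob all 315 334 140 161 [0.4303 0.051  0.26  ] [0.4498 0.0692 0.2795]
red [ 0.5033 -0.1168  0.07  ]
```

Run:
```python
from h import *
def go(f,u0,u1,v0,v1,thr):
    P=cloud(f); C=f["color"]; Z=np.nan_to_num(P[...,2])
    m=((Z>.222)&(Z<.245)).astype(np.uint8); k=np.zeros_like(m); k[v0:v1,u0:u1]=1; m&=k
    vv,uu=np.nonzero(m); q=P[m>0][:,:2]
    # circle fit on outermost points per angle bin
    c=np.median(q,0)
    for _ in range(6):
        d=q-c; a=np.degrees(np.arctan2(d[:,1],d[:,0]))//6; r=np.hypot(*d.T); ok=(r<.075)
        o=np.array([q[ok&(a==b)][np.argmax(r[ok&(a==b)])] for b in np.unique(a[ok])]); ro=np.hypot(*(o-c).T); o=o[abs(ro-.0675)<.006]
        A=np.c_[2*o,np.ones(len(o))]; s=np.linalg.lstsq(A,(o**2).sum(1),rcond=None)[0]; c=s[:2]
    print('axis',c.round(4),'R',np.sqrt(s[2]+c@c).round(4),len(o))
go(dict(np.load('w5.npz')),260,390,130,255,0)
f=dict(np.load('top0.npz')); go(f,250,312,175,240,0)
P=cloud(f); Z=np.nan_to_num(P[...,2]); k=(Z>.27)&(Z<.29); k[:, :265]=0;k[:,300:]=0;k[:215]=0;k[242:]=0
vv,uu=np.nonzero(k); print('top knob',uu.mean(),vv.mean(),k.sum(),ray(f,uu.mean(),vv.mean(),.279).round(4))
```

```text
axis [0.4931 0.0631] R 0.0664 60
axis [0.4957 0.0627] R 0.0663 58
top knob 280.5 228.5 52 [0.4422 0.0596 0.279 ]
```

Both views agree: the wheel axis is at about (0.495, 0.063), the crank radius is 53.5 mm, and the knob is at about (0.4415, 0.0604). I'll approach and grip the knob.

Request:
play_rows --motion '[0.133,0.004,0,0,0.2,0.133,0.004,0,0,0.2,0.132,0.004,0,0,0.2,0,0,0,0,0.2,0,0,0.15,0,0.2,0,0,0.15,0,0.2,0,0,0.15,0,0.2,0,0,0.15,0,0.2,0,0,0.15,0,0.2,0,0,0.15,0,0.2,0,0,0.1,0,0.2,0,0,0.06,0,0.2,0,0,0,0,0.2,0,0,0,0,0.2]'

```text
time: 23.9
tool_pos: [0.442, 0.0603, 0.248]
eef_rot: [3.141, 0.0, -3.087]
contact_force: [1.3, 0.6, 0.3]
finger_gap: 0.0564
gripper_force: 0.0
```

Request:
play_rows --motion '[0,0,0,0,-0.2,0,0,0,0,-0.45,0,0,0,0,-0.45,0,0,0,0,-1,0,0,0,0,-1,0,0,0,0,-1,0,0,0,0,-1]' --newtons 10

```text
time: 24.6
tool_pos: [0.4418, 0.0604, 0.2476]
eef_rot: [-3.142, 0.0, -3.086]
contact_force: [0.1, -1.2, 0.7]
finger_gap: 0.0194
gripper_force: 10.0
```

```bash
python3 - <<'E'
from h import *
s=arm.read_state(); print({k:np.round(s[k],4).tolist() for k in('time','tool_pos','eef_rot','contact_force','finger_gap','gripper_force','joint_positions')})
E
cat > crank.py <<'E'
from h import *
import sys
a0,a1,n=map(float,sys.argv[1:4]); R=.0535/.12
t=np.linspace(a0,a1,int(n)+1); p=np.c_[R*np.cos(t),R*np.sin(t)]  # tool x=press -x; cw from above: -x -> +y (tool y)
print([round(float(x),3) for d in np.diff(p.round(3),axis=0) for x in (*d,0,0,-1)])
E
for k in 0 1 2 3 4 5; do python3 - $k <<'E'
import sys,numpy as np
E
done; python3 crank.py 0 1.05 16
```

```text
{'time': 24.6, 'tool_pos': [0.4418, 0.0604, 0.2476], 'eef_rot': [-3.1415, 0.0, -3.0865], 'contact_force': [0.0513, -1.1902, 0.7341], 'finger_gap': 0.0194, 'gripper_force': 10.0002, 'joint_positions': [-1.5303, -0.164, 1.1783, 2.0849, 0.168, 1.1255, 1.1962]}
[-0.001, 0.029, 0.0, 0.0, -1.0, -0.003, 0.029, 0.0, 0.0, -1.0, -0.005, 0.029, 0.0, 0.0, -1.0, -0.006, 0.029, 0.0, 0.0, -1.0, -0.009, 0.028, 0.0, 0.0, -1.0, -0.01, 0.027, 0.0, 0.0, -1.0, -0.012, 0.027, 0.0, 0.0, -1.0, -0.014, 0.025, 0.0, 0.0, -1.0, -0.016, 0.025, 0.0, 0.0, -1.0, -0.017, 0.024, 0.0, 0.0, -1.0, -0.018, 0.023, 0.0, 0.0, -1.0, -0.02, 0.021, 0.0, 0.0, -1.0, -0.022, 0.02, 0.0, 0.0, -1.0, -0.022, 0.018, 0.0, 0.0, -1.0, -0.024, 0.017, 0.0, 0.0, -1.0, -0.025, 0.016, 0.0, 0.0, -1.0]
```

Request:
play_rows --motion '[-0.001,0.029,0,0,-1,-0.003,0.029,0,0,-1,-0.005,0.029,0,0,-1,-0.006,0.029,0,0,-1,-0.009,0.028,0,0,-1,-0.01,0.027,0,0,-1,0,0,0,0,-1]' --newtons 12

```text
time: 25.3
tool_pos: [0.4449, 0.0817, 0.2476]
eef_rot: [-3.141, 0.0, -3.086]
contact_force: [1.8, -0.6, 0.2]
finger_gap: 0.0194
gripper_force: 12.0
```

```bash
python3 - <<'E'
from h import *
s=arm.read_state(); t=np.array(s['tool_pos']); print({k:np.round(s[k],4).tolist() for k in('time','tool_pos','contact_force','finger_gap','gripper_force')})
ax=np.array([.4951,.0633]); d=t[:2]-ax; print('r',np.hypot(*d),'theta',np.arctan2(-.055*d[0]+.9985*d[1],-.9985*d[0]-.055*d[1]))
f=grab_frame("wrist"); P=cloud(f); V=f["color"].max(-1)
k=(P[...,2]>.27)&(P[...,2]<.29)&(V<70)&(abs(P[...,0]-t[0])<.03)&(abs(P[...,1]-t[1])<.02); vv,uu=np.nonzero(k); print(k.sum(),(P[k].mean(0)-t).round(4) if k.any() else '')
E
python3 crank.py 0.39375 1.575 18; python3 crank.py 1.575 2.756 18; python3 crank.py 2.756 3.15 6
```

```text
{'time': 25.3, 'tool_pos': [0.4449, 0.0817, 0.2476], 'contact_force': [1.7673, -0.5696, 0.1914], 'finger_gap': 0.0194, 'gripper_force': 12.0001}
r 0.05342571268420171 theta 0.4065579256056493
1135 [-0.0036 -0.      0.0296]
[-0.012, 0.027, 0.0, 0.0, -1.0, -0.014, 0.025, 0.0, 0.0, -1.0, -0.016, 0.025, 0.0, 0.0, -1.0, -0.017, 0.024, 0.0, 0.0, -1.0, -0.018, 0.023, 0.0, 0.0, -1.0, -0.02, 0.021, 0.0, 0.0, -1.0, -0.022, 0.02, 0.0, 0.0, -1.0, -0.022, 0.018, 0.0, 0.0, -1.0, -0.024, 0.017, 0.0, 0.0, -1.0, -0.025, 0.016, 0.0, 0.0, -1.0, -0.026, 0.013, 0.0, 0.0, -1.0, -0.027, 0.012, 0.0, 0.0, -1.0, -0.027, 0.011, 0.0, 0.0, -1.0, -0.028, 0.008, 0.0, 0.0, -1.0, -0.029, 0.007, 0.0, 0.0, -1.0, -0.029, 0.004, 0.0, 0.0, -1.0, -0.029, 0.003, 0.0, 0.0, -1.0, -0.029, 0.001, 0.0, 0.0, -1.0]
[-0.029, -0.001, 0.0, 0.0, -1.0, -0.029, -0.003, 0.0, 0.0, -1.0, -0.029, -0.005, 0.0, 0.0, -1.0, -0.028, -0.007, 0.0, 0.0, -1.0, -0.028, -0.009, 0.0, 0.0, -1.0, -0.028, -0.01, 0.0, 0.0, -1.0, -0.026, -0.012, 0.0, 0.0, -1.0, -0.026, -0.014, 0.0, 0.0, -1.0, -0.025, -0.016, 0.0, 0.0, -1.0, -0.023, -0.017, 0.0, 0.0, -1.0, -0.023, -0.019, 0.0, 0.0, -1.0, -0.021, -0.02, 0.0, 0.0, -1.0, -0.02, -0.021, 0.0, 0.0, -1.0, -0.018, -0.023, 0.0, 0.0, -1.0, -0.017, -0.024, 0.0, 0.0, -1.0, -0.016, -0.025, 0.0, 0.0, -1.0, -0.013, -0.026, 0.0, 0.0, -1.0, -0.012, -0.026, 0.0, 0.0, -1.0]
[-0.01, -0.028, 0.0, 0.0, -1.0, -0.008, -0.028, 0.0, 0.0, -1.0, -0.007, -0.028, 0.0, 0.0, -1.0, -0.004, -0.029, 0.0, 0.0, -1.0, -0.003, -0.029, 0.0, 0.0, -1.0, -0.001, -0.03, 0.0, 0.0, -1.0]
```

Request:
play_rows --motion '[-0.012,0.027,0,0,-1,-0.014,0.025,0,0,-1,-0.016,0.025,0,0,-1,-0.017,0.024,0,0,-1,-0.018,0.023,0,0,-1,-0.02,0.021,0,0,-1,-0.022,0.02,0,0,-1,-0.022,0.018,0,0,-1,-0.024,0.017,0,0,-1,-0.025,0.016,0,0,-1]'

```text
time: 26.35
tool_pos: [0.4663, 0.1084, 0.2475]
eef_rot: [-3.141, -0.0, -3.086]
contact_force: [-1.0, -4.8, 7.0]
finger_gap: 0.0199
gripper_force: 12.0
```

```bash
cat > st.py <<'E'
from h import *
s=arm.read_state(); t=np.array(s['tool_pos']); print({k:np.round(s[k],4).tolist() for k in('time','tool_pos','contact_force','finger_gap','gripper_force')})
ax=np.array([.4951,.0633]); d=t[:2]-ax; print('r',np.hypot(*d).round(4),'theta',(np.arctan2(-.055*d[0]+.9985*d[1],-.9985*d[0]-.055*d[1])%6.2832).round(3))
f=grab_frame("wrist"); P=cloud(f); V=f["color"].max(-1)
k=(P[...,2]>.27)&(P[...,2]<.29)&(V<70)&(abs(P[...,0]-t[0])<.03)&(abs(P[...,1]-t[1])<.02); print(k.sum(),(P[k].mean(0)-t).round(4) if k.any() else '')
E
python3 st.py
```

```text
{'time': 26.35, 'tool_pos': [0.4663, 0.1084, 0.2475], 'contact_force': [-1.033, -4.7713, 6.9546], 'finger_gap': 0.0199, 'gripper_force': 12.0073}
r 0.0535 theta 1.056
1138 [-0.0037 -0.0002  0.0297]
```

No slip so far, and the forces are low. Continuing to about 120°.

Request:
play_rows --motion '[-0.026,0.013,0,0,-1,-0.027,0.012,0,0,-1,-0.027,0.011,0,0,-1,-0.028,0.008,0,0,-1,-0.029,0.007,0,0,-1,-0.029,0.004,0,0,-1,-0.029,0.003,0,0,-1,-0.029,0.001,0,0,-1,-0.029,-0.001,0,0,-1,-0.029,-0.003,0,0,-1,-0.029,-0.005,0,0,-1,-0.028,-0.007,0,0,-1,-0.028,-0.009,0,0,-1]'

```text
time: 27.7
tool_pos: [0.5097, 0.1152, 0.2474]
eef_rot: [3.141, -0.001, -3.086]
contact_force: [-6.7, -2.3, 12.7]
finger_gap: 0.0199
gripper_force: 12.0
```

```bash
python3 st.py
```

```text
{'time': 27.7, 'tool_pos': [0.5097, 0.1152, 0.2474], 'contact_force': [-6.6756, -2.3133, 12.6663], 'finger_gap': 0.0199, 'gripper_force': 12.0063}
r 0.0539 theta 1.9
1144 [-0.0039 -0.0001  0.0298]
```

Request:
play_rows --motion '[-0.028,-0.01,0,0,-1,-0.026,-0.012,0,0,-1,-0.026,-0.014,0,0,-1,-0.025,-0.016,0,0,-1,-0.023,-0.017,0,0,-1,-0.023,-0.019,0,0,-1,-0.021,-0.02,0,0,-1,-0.02,-0.021,0,0,-1,-0.018,-0.023,0,0,-1,-0.017,-0.024,0,0,-1]'

```text
time: 28.75
tool_pos: [0.5379, 0.0966, 0.2474]
eef_rot: [3.14, -0.002, -3.085]
contact_force: [-6.5, 3.2, 14.4]
finger_gap: 0.0198
gripper_force: 12.0
```

```bash
python3 st.py; python3 crank.py 3.15 3.94 12;python3 crank.py 3.94 4.73 12;python3 crank.py 4.73 5.52 12;python3 crank.py 5.52 6.29 12
```

```text
{'time': 28.75, 'tool_pos': [0.5379, 0.0966, 0.2474], 'contact_force': [-6.5312, 3.2163, 14.4265], 'finger_gap': 0.0198, 'gripper_force': 12.0032}
r 0.0542 theta 2.536
1137 [-0.004   0.0002  0.0298]
[0.001, -0.029, 0.0, 0.0, -1.0, 0.004, -0.029, 0.0, 0.0, -1.0, 0.005, -0.029, 0.0, 0.0, -1.0, 0.007, -0.029, 0.0, 0.0, -1.0, 0.008, -0.028, 0.0, 0.0, -1.0, 0.011, -0.027, 0.0, 0.0, -1.0, 0.012, -0.027, 0.0, 0.0, -1.0, 0.014, -0.025, 0.0, 0.0, -1.0, 0.016, -0.025, 0.0, 0.0, -1.0, 0.018, -0.024, 0.0, 0.0, -1.0, 0.019, -0.022, 0.0, 0.0, -1.0, 0.02, -0.021, 0.0, 0.0, -1.0]
[0.022, -0.02, 0.0, 0.0, -1.0, 0.022, -0.018, 0.0, 0.0, -1.0, 0.025, -0.017, 0.0, 0.0, -1.0, 0.025, -0.015, 0.0, 0.0, -1.0, 0.026, -0.014, 0.0, 0.0, -1.0, 0.027, -0.011, 0.0, 0.0, -1.0, 0.027, -0.01, 0.0, 0.0, -1.0, 0.029, -0.008, 0.0, 0.0, -1.0, 0.028, -0.007, 0.0, 0.0, -1.0, 0.029, -0.004, 0.0, 0.0, -1.0, 0.03, -0.002, 0.0, 0.0, -1.0, 0.029, -0.001, 0.0, 0.0, -1.0]
[0.029, 0.002, 0.0, 0.0, -1.0, 0.029, 0.003, 0.0, 0.0, -1.0, 0.029, 0.005, 0.0, 0.0, -1.0, 0.029, 0.008, 0.0, 0.0, -1.0, 0.028, 0.009, 0.0, 0.0, -1.0, 0.027, 0.011, 0.0, 0.0, -1.0, 0.026, 0.012, 0.0, 0.0, -1.0, 0.026, 0.015, 0.0, 0.0, -1.0, 0.024, 0.016, 0.0, 0.0, -1.0, 0.024, 0.017, 0.0, 0.0, -1.0, 0.022, 0.019, 0.0, 0.0, -1.0, 0.021, 0.021, 0.0, 0.0, -1.0]
[0.019, 0.021, 0.0, 0.0, -1.0, 0.018, 0.023, 0.0, 0.0, -1.0, 0.016, 0.023, 0.0, 0.0, -1.0, 0.015, 0.025, 0.0, 0.0, -1.0, 0.013, 0.025, 0.0, 0.0, -1.0, 0.011, 0.026, 0.0, 0.0, -1.0, 0.01, 0.027, 0.0, 0.0, -1.0, 0.008, 0.028, 0.0, 0.0, -1.0, 0.006, 0.028, 0.0, 0.0, -1.0, 0.005, 0.028, 0.0, 0.0, -1.0, 0.002, 0.028, 0.0, 0.0, -1.0, 0.001, 0.029, 0.0, 0.0, -1.0]
```

Request:
play_rows --motion '[-0.016,-0.025,0,0,-1,-0.013,-0.026,0,0,-1,-0.012,-0.026,0,0,-1,-0.01,-0.028,0,0,-1,-0.008,-0.028,0,0,-1,-0.007,-0.028,0,0,-1,-0.004,-0.029,0,0,-1,-0.003,-0.029,0,0,-1,-0.001,-0.03,0,0,-1,0,0,0,0,-1,0,0,0,0,-1]'

```text
time: 29.9
tool_pos: [0.5493, 0.0663, 0.2476]
eef_rot: [3.141, 0.001, -3.086]
contact_force: [0.8, -1.6, 8.2]
finger_gap: 0.0194
gripper_force: 12.0
```

Request:
play_rows --motion '[0.001,-0.029,0,0,-1,0.004,-0.029,0,0,-1,0.005,-0.029,0,0,-1,0.007,-0.029,0,0,-1,0.008,-0.028,0,0,-1,0.011,-0.027,0,0,-1,0.012,-0.027,0,0,-1,0.014,-0.025,0,0,-1,0.016,-0.025,0,0,-1,0.018,-0.024,0,0,-1,0.019,-0.022,0,0,-1,0.02,-0.021,0,0,-1]'

```text
time: 31.1
tool_pos: [0.5352, 0.0268, 0.2476]
eef_rot: [-3.141, 0.001, -3.087]
contact_force: [1.6, -4.6, 5.7]
finger_gap: 0.0197
gripper_force: 12.0
```

```bash
python3 st.py
```

```text
{'time': 31.1, 'tool_pos': [0.5352, 0.0268, 0.2476], 'contact_force': [1.6034, -4.5729, 5.6966], 'finger_gap': 0.0197, 'gripper_force': 12.0064}
r 0.0542 theta 3.935
1129 [-0.0038 -0.      0.0296]
```

Request:
play_rows --motion '[0.022,-0.02,0,0,-1,0.022,-0.018,0,0,-1,0.025,-0.017,0,0,-1,0.025,-0.015,0,0,-1,0.026,-0.014,0,0,-1,0.027,-0.011,0,0,-1,0.027,-0.01,0,0,-1,0.029,-0.008,0,0,-1,0.028,-0.007,0,0,-1,0.029,-0.004,0,0,-1,0.03,-0.002,0,0,-1,0.029,-0.001,0,0,-1]'

```text
time: 32.35
tool_pos: [0.4972, 0.0094, 0.2475]
eef_rot: [-3.141, -0.0, -3.087]
contact_force: [-2.1, -5.4, 8.7]
finger_gap: 0.0196
gripper_force: 12.0
```

```bash
python3 st.py
```

```text
{'time': 32.35, 'tool_pos': [0.4972, 0.0094, 0.2475], 'contact_force': [-2.1348, -5.4315, 8.7139], 'finger_gap': 0.0196, 'gripper_force': 12.0082}
r 0.054 theta 4.729
1140 [-0.0038 -0.0002  0.0297]
```

Request:
play_rows --motion '[0.029,0.002,0,0,-1,0.029,0.003,0,0,-1,0.029,0.005,0,0,-1,0.029,0.008,0,0,-1,0.028,0.009,0,0,-1,0.027,0.011,0,0,-1,0.026,0.012,0,0,-1,0.026,0.015,0,0,-1,0.024,0.016,0,0,-1,0.024,0.017,0,0,-1,0.022,0.019,0,0,-1,0.021,0.021,0,0,-1]'

```text
time: 33.6
tool_pos: [0.4581, 0.0245, 0.2475]
eef_rot: [3.141, -0.001, -3.086]
contact_force: [-4.1, -2.7, 6.2]
finger_gap: 0.0195
gripper_force: 12.0
```

```bash
python3 st.py
```

```text
{'time': 33.6, 'tool_pos': [0.4581, 0.0245, 0.2475], 'contact_force': [-4.1157, -2.6719, 6.1583], 'finger_gap': 0.0195, 'gripper_force': 12.005}
r 0.0536 theta 5.529
1148 [-0.0037 -0.0001  0.0297]
```

Request:
play_rows --motion '[0.019,0.021,0,0,-1,0.018,0.023,0,0,-1,0.016,0.023,0,0,-1,0.015,0.025,0,0,-1,0.013,0.025,0,0,-1,0.011,0.026,0,0,-1,0.01,0.027,0,0,-1,0.008,0.028,0,0,-1,0.006,0.028,0,0,-1,0.005,0.028,0,0,-1,0.002,0.026,0,0,-1,0,0,0,0,-1,0,0,0,0,-1]'

```text
time: 34.95
tool_pos: [0.442, 0.0574, 0.2476]
eef_rot: [3.141, -0.0, -3.086]
contact_force: [-0.9, 1.5, 4.4]
finger_gap: 0.0194
gripper_force: 12.0
```

```bash
python3 st.py
```

```text
{'time': 34.95, 'tool_pos': [0.442, 0.0574, 0.2476], 'contact_force': [-0.8666, 1.4662, 4.3997], 'finger_gap': 0.0194, 'gripper_force': 12.0003}
r 0.0534 theta 6.227
1145 [-0.0037 -0.0001  0.0297]
```

Request:
play_rows --motion '[0.001,0.012,0,0,-1,0,0.012,0,0,-1,0,0,0,0,-1,0,0,0,0,-1]'

```text
time: 35.4
tool_pos: [0.4418, 0.0601, 0.2476]
eef_rot: [3.141, 0.0, -3.086]
contact_force: [-1.2, -0.1, 3.7]
finger_gap: 0.0197
gripper_force: 12.0
```

Request:
play_rows --motion '[0,0,0,0,-0.5,0,0,0,0,-0.2,0,0,0,0,0.2,0,0,0,0,0.2,0,0,-0.1,0,0.2,0,0,-0.2,0,0.2,0,0,-0.25,0,0.2,0,0,-0.25,0,0.2,0,0,-0.25,0,0.2,-0.13,0,-0.05,0,0.2,-0.13,0,0,0,0.2,-0.13,0,0,0,0.2,0,0,0,0,0.2,0,0,0,0,0.2]'

```text
time: 36.8
tool_pos: [0.4881, 0.0626, 0.3793]
eef_rot: [-3.14, -0.001, -3.087]
contact_force: [-0.4, 0.5, -0.4]
finger_gap: 0.0567
gripper_force: 0.0
```

Run:
```python
from h import *
s=arm.read_state(); print({k:np.round(s[k],4).tolist() for k in('time','tool_pos','contact_force')})
f=grab_frame("wrist"); C=f["color"]; cv2.imwrite('pics/w6.png',C[...,::-1])
P=cloud(f); Z=np.nan_to_num(P[...,2]); V=C.max(-1)
k=((Z>.272)&(Z<.29)&(V<70)).astype(np.uint8); k[:, :300]=0;k[:,350:]=0;k[:125]=0;k[190:]=0
c=max(cv2.findContours(k,0,1)[0],key=cv2.contourArea); (u,v),r=cv2.minEnclosingCircle(c); print('knobtop',u,v,r,ray(f,u,v,.279).round(4))
m=((Z>.222)&(Z<.245)); m[:,:260]=0;m[:,390:]=0;m[:130]=0;m[255:]=0; q=P[m][:,:2]; c=np.median(q,0)
for _ in range(6):
    d=q-c; a=np.degrees(np.arctan2(d[:,1],d[:,0]))//6; r=np.hypot(*d.T); ok=r<.075
    o=np.array([q[ok&(a==b)][np.argmax(r[ok&(a==b)])] for b in np.unique(a[ok])]); o=o[abs(np.hypot(*(o-c).T)-.0675)<.006]
    x=np.linalg.lstsq(np.c_[2*o,np.ones(len(o))],(o**2).sum(1),rcond=None)[0]; c=x[:2]
print('axis',c.round(4))
s=((C[...,0]>150)&(C[...,1]<60)).astype(np.uint8); s[:,:195]=0; s[:,240:]=0; s[:145]=0; s[200:]=0
M=cv2.moments(s,True); print('red',ray(f,M['m10']/M['m00'],M['m01']/M['m00'],.07).round(4))
```

```text
{'time': 36.8, 'tool_pos': [0.4881, 0.0626, 0.3793], 'contact_force': [-0.3869, 0.4959, -0.3922]}
knobtop 323.6797790527344 151.3988800048828 9.968189239501953 [0.4395 0.0603 0.279 ]
axis [0.4932 0.0631]
red [ 0.5036 -0.1166  0.07  ]
```

View pics/w6.png

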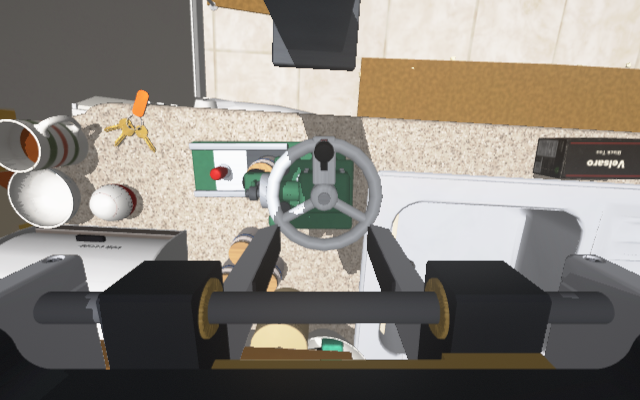

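The final view shows the knob back where it started, at (0.4395, 0.0603), with the axis unchanged. The slide is still home, the jar is under the crosshead, and the gripper is clear. Handing in.

```bash
python3 -c "
from h import *
print(close_job())"
```

```text
the job is handed in; nothing more can be done
None
```

The job is handed in, with no verdict returned: the jar went fully down into the nest, the slide is home and the wheel made one full turn back to its home mark; I did not measure the lid height after pressing.

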